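Feel out the arbors and lay them in the V rests

ROBOT

A 6-joint arm with a two-finger parallel gripper is mounted at the origin on the work surface. World frame = base frame: x ahead of the robot, y to its left, z up, the work surface at z = 0. Lengths are in m, angles in degrees, forces in N, time in s.
With the tool pointing down it reaches from about 0.375 to 0.825 m from the base axis. Payload 5.5 kg.
Tool frame: the origin (TCP) lies between the finger pads; the fingertips stand 11 mm ahead of it and the grasp point (between the pads) lies 8 mm behind it; z points along the fingers, y is the line along which they close (so a half turn about z gives the same grasp; the last joint's range is limited). The gripper opens to 85 mm and grips with 20 to 120 N. Pads are 22 mm wide; open, the fingers measure 114 mm over their backs; the gripper's body (76 mm by 85 mm) begins 54 mm behind the grasp point. The pads swing forward as they close: fully open they stand 13 mm farther back than shut.
Start: joints at [67.724, 17.962, -2.699, 69.339, 0, 90], TCP at [0.227, 0.555, 0.242] pointing down, gripper open.
Joint ranges: [-152.73, 152.73], [-39.44, 99.34], [-58.76, 71.6], [-118.89, 123.64], [-81.53, 83.1], [-180, 180]. Speed limits (degrees/s): [136.94, 136.94, 172.46, 180, 180, 180].

INTERFACE

Orientations are given as a 3x3 rotation matrix whose columns are the frame's x, y, z axes.
In Python, from cell import * gives the robot as it stands.
- The arm moves only by the tool jog_arm, never from a script. Its argument "motion" is a list of rows, each a list of 2 entries, a list of its own where there are three numbers: the shift along the tool's x, y, z in mm, then the turn about the tool's z in degrees. A call has 1 to 12 rows; each row shifts and turns the commanded pose from where the row before left it, along the tool's axes as they then stand; what a row does not reach is not made up. A row lasts 1/8 s, in which the tool goes at most 62.5 mm and 10.7 degrees, less where a joint would pass 70% of its speed; a pose out of reach is approached as far as the arm can. A call with a gripper value outside its range is refused whole. "grip" is the opening, from 0 (shut) to 1 (fully open), set as the call begins (left out, the last holds). The fingers move at their own pace and stop on an object; "force" is the grip in N (left out, the last holds). Time passes only in rows, so rows that do not move let the fingers close. It gives the time, the measured TCP pose, the force, the opening and the grip force at its end, in the units of the state.
- sense(): the state, without advancing time (a new reading comes with each control period).
- grab_frame(name): name is "side" or "top"; returns the picture (384x512x3 uint8, blue, green, red); there is no depth.
- camera_params(name): a dict with "intrinsics" (3x3 intrinsics, pixels), "R" (3x3) and "t" (3): a world point X has camera coordinates R X + t. Camera axes: x right, y down, z forward; pixel columns grow to the right and rows downward; lengths in m; the calibration is good to about 2 mm. A picture is of the moment at which its call begins. camera_params takes no time and is no camera call.
- close_job(): hands the job in; it is judged then, once.
The state is a dict: "clock": time; "qpos": joint angles; "joint_velocities": joint speeds; "joint_efforts": joint torques, N m; "ee_pos": TCP position; "orientation": TCP orientation; "contact_force": force on the tool from outside, world axes, zero at the start; "ft_torque": the same for the moment, N m; "grip_width": finger opening in m; "grip_force": force on a finger pad.
Only numpy, scipy, OpenCV 4.12 (cv2) and the standard library are available. Lean on these libraries where they do the work, as an engineer would, in place of code of your own. Each camera call takes 0.05 s, during which the arm holds its last target. There are 200 camera calls.

TASK

Take the lid off the wooden arbor box and lay it flat on the bench, then feel along the three grooves inside (they hold two or three short dark arbors, hard to see; a groove may be empty, and where along its groove an arbor lies is not known) and lay every arbor you find level across a pair of V saddles on the green stand, one per pair, with its thick middle between the two saddles. Finally put the lid back squarely on the box. Leave the grinding wheel, spanner and flange beyond the work alone.

Things in the scene. Friction and masses are not known exactly. Their poses are not given: they have to be found in the camera images.
- box: Wooden box, black inside, fixed to the bench, 220 mm (x) by 216 mm (y) outside, 62 mm high, walls 6 mm, inner floor 8 mm above the bench; origin at the centre of its underside. Three grooves 62 mm apart run along its y over the whole inner length (204 mm); each is two rails 4 mm high, 4 mm wide, with a 10 mm gap. Two or three arbors lie inside, one to a groove; where is NOT reported.
- groove1 (a point): Middle of the groove nearest the box's -x side, at the height of a lying arbor's axis (12.7 mm above the inner floor); axes as the box. An arbor is a dark steel pin, about 0.16 kg, 90 mm long along the groove: a middle 50 mm long and 20 mm thick, and at either end a journal 20 mm long and 12 mm thick.
- groove2 (a point): The same for the middle groove. At the start each arbor's middle lies within 32 mm of its groove's middle, so at least 25 mm is free at both ends of every groove. An arbor slides along its rails when pushed on its end with 1 to 3 N.
- groove3 (a point): The same for the groove nearest the box's +x side. (Where a rule names arborN_c0, it means the middle of arbor N.)
- box_top (a point): Centre of the box's rim, 62 mm above the bench; the lid's underside lies here. Axes as the box.
- lid_grip (a point): Loose flat plywood lid, 228 mm (x) by 224 mm (y), 6 mm thick, 0.25 kg, no lip, at first lying on the box. This point is the centre of its steel handle bar, 33 mm above the lid's underside: 14 mm wide (x), 14 mm high, 84 mm long (y), on a post near either end, 20 mm free below it. With the lid in place it lies 33 mm above box_top, same axes (a half turn is as good).
- stand: Fixed green stand, base 200 (x) by 110 (y) by 8 mm, with three pairs of steel V saddles; origin at the centre of its underside. The saddles of a pair are at y = -35 and +35 mm, each 10 mm thick: the 60 mm gap takes the arbor's 50 mm middle, the journals rest in the notches. Each saddle is 36 mm wide; its V is 90 degrees, bottom 44 mm, tips 60 mm above the bench, mouth 31 mm wide.
- rest1 (a point): Where the middle of a properly seated arbor lies in the pair at the stand's -x end, 52.5 mm above the bench; the arbor's axis then lies along the stand's y. Axes as the stand.
- rest2 (a point): The same for the middle pair, 70 mm farther along the stand's x.
- rest3 (a point): The same for the pair at the +x end.
- wheel: Bystander: white grinding wheel, 90 mm across, 45 mm high, lying on the bench; origin at the centre of its underside.
- spanner: Bystander: steel spanner lying on the bench.
- flange: Bystander: steel wheel flange, 60 mm across, 30 mm high; origin at the centre of its underside.
Mind the look-alikes: they are no part of the job. Of the things shaped like the stand, the green one is meant.

How it is judged:
By the outcome, as a careful person would: the job done as asked, in the order asked, and still so for the second after the job is handed in, with the robot touching nothing.
Of arbor1, arbor2, arbor3 only 2 to 3 are there at a start; the rules pass over those that are not, and their reading is None.
At some moment in a run one of lid may be knocked a few centimetres aside while the robot is not near it.
It also fails if it takes over 210 s, if anything falls off the work surface, if the arm or the gripper's body presses on something with over 40 N, if the wrist force passes 120 N, or if a joint passes its speed limit or range.

## Working session

There is one attempt and no reset: what is moved stays moved. The work goes in short steps, Python scripts to look and compute and a tool call to move; the robot and the scene stay as the last step left them, time stands still between calls to the robot, and variables do not carry over. Pictures are saved under pics/ and viewed, at most 14 in all, crops included, and the job is handed in when it is done.

Besides the shell and the picture viewer there is one more tool, called after "Request:" by a JSON object that holds its "method" and its "body". jog_arm: Moves the arm, as the interface text tells. Its arguments: {"type":"object","properties":{"motion":{"type":"array","items":{"type":"array"}},"grip":{"type":"number"},"force":{"type":"number"}},"required":["motion"]}

```bash
ls; mkdir -p pics
python3 - <<'E'
from cell import *
import cv2,numpy as np
s=sense(); print(s)
for n in("side","top"):
    im=grab_frame(n); cv2.imwrite(f"pics/{n}0.png",im); p=camera_params(n); print(n,p, -np.array(p["R"]).T@p["t"])
E
```

```text
pics
{'clock': 0.0, 'qpos': array([ 6.77213246e+01,  1.80057964e+01, -2.75256624e+00,  6.93380936e+01,
       -1.03789322e-03,  9.00005065e+01]), 'joint_velocities': array([-0.1131939 , -0.11582881, -0.05841824,  0.07074357,  0.04533788,
        0.1021349 ]), 'joint_efforts': array([ 1.69853854e-03, -5.39591324e+01,  3.39750803e+01,  1.93945802e-02,
        2.27659376e-05, -5.49799651e-06]), 'ee_pos': array([0.22727076, 0.55471609, 0.24143044]), 'orientation': array([[-9.25347542e-01,  3.79119428e-01, -6.21464536e-04],
       [ 3.79119937e-01,  9.25346219e-01, -1.56467679e-03],
       [-1.81295113e-05, -1.68347942e-03, -9.99998583e-01]]), 'contact_force': array([-0.13835541, -0.99310061,  0.65336485]), 'ft_torque': array([ 0.0200644 ,  0.02494793, -0.00137986]), 'grip_force': 0.0, 'grip_width': 0.0854040850375413}
side {'intrinsics': array([[407.76647128,   0.        , 253.60198681],
       [  0.        , 407.76647128, 191.46301333],
       [  0.        ,   0.        ,   1.        ]]), 'R': array([[-0.97875533, -0.20495264,  0.00569448],
       [-0.11865186,  0.54353664, -0.83095707],
       [ 0.16721169, -0.81397932, -0.5563074 ]]), 't': array([0.50749708, 0.1104234 , 1.07283249])} [0.33042728 0.91725717 0.68569182]
top {'intrinsics': array([[362.46648976,   0.        , 258.79992813],
       [  0.        , 362.46648976, 194.31444298],
       [  0.        ,   0.        ,   1.        ]]), 'R': array([[-0.05457191, -0.99848951,  0.00637281],
       [-0.97879767,  0.05223157, -0.19805803],
       [ 0.197426  , -0.0170461 , -0.98016958]]), 't': array([0.07174137, 0.53685505, 0.98475244])} [0.33497181 0.06037841 1.07109564]
```

View pics/top0.png

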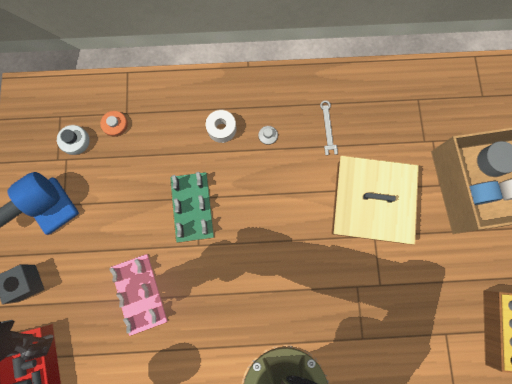

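View pics/side0.png

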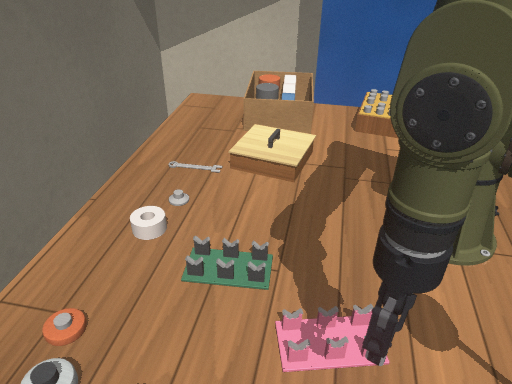

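```bash
cat > h.py <<'E'
from cell import *
import cv2,numpy as np
def cast(n,uv,z):
    p=camera_params(n);R=np.array(p["R"]);K=np.array(p["intrinsics"]);c=-R.T@p["t"]
    uv=np.atleast_2d(uv).astype(float)
    d=(np.c_[uv,np.ones(len(uv))]@np.linalg.inv(K).T)@R
    return c+d*((z-c[2])/d[:,2])[:,None]
def proj(n,X):
    p=camera_params(n);q=np.atleast_2d(X)@np.array(p["R"]).T+p["t"];q=q@np.array(p["intrinsics"]).T
    return q[:,:2]/q[:,2:]
def rect(n,m,z,roi=None):
    m=cv2.morphologyEx(m.astype(np.uint8),cv2.MORPH_OPEN,np.ones((3,3)))
    cs=cv2.findContours(m,cv2.RETR_EXTERNAL,cv2.CHAIN_APPROX_NONE)[0]
    c=max(cs,key=cv2.contourArea)[:,0]
    w=cast(n,c,z)[:,:2]
    (cx,cy),(a,b),t=cv2.minAreaRect((w*1000).astype(np.float32))
    return (round(cx,1),round(cy,1)),(round(a,1),round(b,1)),round(t,2)
def hsv(im): return cv2.cvtColor(im,cv2.COLOR_BGR2HSV)
def box(im,u0,u1,v0,v1):
    o=np.zeros(im.shape[:2],bool);o[v0:v1,u0:u1]=1;return o
E
python3 - <<'E'
from h import *
for n,rl,rs in(("top",(325,430,145,255),(160,225,165,250)),("side",(225,325,115,180),(175,285,225,295))):
    im=cv2.imread(f"pics/{n}0.png");h=hsv(im)
    l=h[200 if n=="top" else 143,360 if n=="top" else 255]; print(n,"lid hsv",l,"wood",h[280,300])
    g=(h[...,0]>60)&(h[...,0]<95)&(h[...,1]>80)&box(im,*rs)
    lid=(h[...,0]>=18)&(h[...,0]<35)&(h[...,2]>110)&box(im,*rl)
    hb=(h[...,2]<90)&box(im,*((358,400,188,206) if n=="top" else (260,285,128,150)))
    print("stand",rect(n,g,.008)); print("lid",rect(n,lid,.068)); print("handle",rect(n,hb,.102))
E
```

```text
top lid hsv [ 27  71 242] wood [ 15 129 130]
stand ((524.4, 243.4), (195.3, 105.9), 4.95)
lid ((507.7, -288.2), (227.4, 230.2), 79.52)Traceback (most recent call last):
  File "<stdin>", line 8, in <module>
  File "h.py", line 14, in rect
    c=max(cs,key=cv2.contourArea)[:,0]
      ~~~^^^^^^^^^^^^^^^^^^^^^^^^
ValueError: max() iterable argument is empty
```

Run:
```python
from h import *
im=cv2.imread("pics/top0.png");h=hsv(im)
print(h[194:202,360:398:3,2])
m=(h[...,2]<130)&box(im,350,405,180,212)
v,u=np.nonzero(m); w=cast("top",np.c_[u,v],.100)[:,:2]*1e3
print(len(u)); print(cv2.minAreaRect(w.astype(np.float32)))
n="side";im=cv2.imread("pics/side0.png");h=hsv(im)
g=(h[...,0]>60)&(h[...,0]<95)&(h[...,1]>80)&box(im,175,285,225,295)
lid=(h[...,0]>=18)&(h[...,0]<35)&(h[...,2]>110)&box(im,225,325,115,180)
print(rect(n,g,.008),rect(n,lid,.068))
m=(h[...,2]<110)&box(im,262,286,126,150)
v,u=np.nonzero(m);w=cast("side",np.c_[u,v],.100)[:,:2]*1e3
print(len(u),cv2.minAreaRect(w.astype(np.float32)))
big=cv2.resize(im[100:300,150:330],None,fx=4,fy=4)[:600];t=cv2.imread("pics/top0.png")
a=cv2.resize(t[140:260,320:440],(600,600),interpolation=cv2.INTER_CUBIC)
cv2.imwrite("pics/c1.png",a)
```

```text
[[243 198  97  99  98  93  99 141 164 173 237 239 241]
 [243 134  95 100 100  99  98  98  99  94 140 175 209]
 [243 106  93  98  97  97  98  98  99  99  94  98 174]
 [243 106  69  88  88  95 100  98 100 101  97  97 167]
 [243 124  56 150 125 104  89  94  95  97 100  99 169]
 [243 206 147 243 232 203 146 117  93  87  94  97 169]
 [242 243 242 243 243 243 243 223 171  68  71  91 199]
 [243 243 243 243 243 242 242 243 243 125  53 155 243]]
174
((505.7462158203125, -284.4981689453125), (87.48603820800781, 17.08039665222168), 79.6489486694336)
((527.4, 248.4), (196.9, 110.6), 4.81) ((511.6, -283.5), (234.2, 231.1), 79.68)
109 ((506.35491943359375, -258.7623596191406), (135.1608428955078, 28.528583526611328), 83.63956451416016)
```

View pics/c1.png

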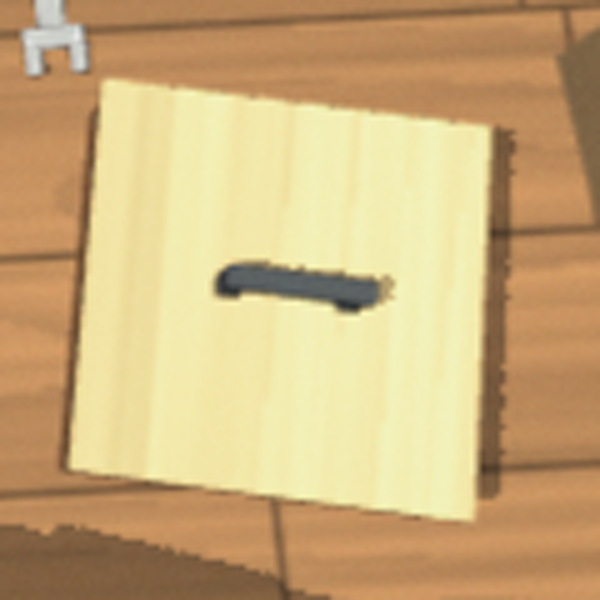

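Request:
{"method": "jog_arm", "body": {"motion": [[[-36,-29,0],0],[[-36,-29,0],0],[[-36,-29,0],0],[[-36,-29,0],0],[[-36,-29,0],0],[[-36,-29,0],0],[[-36,-29,0],0],[[-36,-29,0],0],[[-36,-29,0],0],[[-36,-29,0],0],[[0,0,0],10],[[0,0,0],10]], "grip": 0.75}}

```text
clock: 1.6
ee_pos: [0.4506, 0.1495, 0.2419]
orientation: [[-0.735, 0.678, -0.001], [0.678, 0.735, -0.0], [0.0, -0.001, -1.0]]
contact_force: [0.3, -0.1, -0.6]
grip_width: 0.0639
grip_force: 0.0
```

```bash
cat >> h.py <<'E'
def plan(x,y,z,yaw=None):
    "rest of the way, mm / deg: turn first, then shift in the turned tool axes"
    s=sense();R=s["orientation"];p=s["ee_pos"]*1e3
    c=np.degrees(np.arctan2(R[1,1],R[0,1]))
    if yaw is None: yaw=c
    t=-((yaw-c+90)%180-90)
    a=np.radians(c-t); Y=np.array([np.cos(a),np.sin(a),0]); Z=np.array([0,0,-1]); X=np.cross(Y,Z)
    d=np.array([x,y,z])-p
    print("t %.2f"%s["clock"],"p",p.round(1),"yaw %.1f"%c,"q6 %.0f"%s["qpos"][5],"| turn %.1f"%t,"shift",[round(float(d@v),1) for v in(X,Y,Z)],"F",s["contact_force"].round(1),"w %.1f"%(s["grip_width"]*1e3),"gf %.1f"%s["grip_force"])
E
python3 - <<'E'
from h import *
plan(507,-286,150,-10.4)
print(cast("top",[(268,134),(221,126),(329,128)],.02)*1e3)
E
```

```text
t 1.60 p [450.6 149.5 241.9] yaw 47.3 q6 61 | turn 57.7 shift [-418.1, 134.0, 91.9] F [ 0.3 -0.1 -0.6] w 63.9 gf 0.0
[[ 733.31544766    3.68561507   20.        ]
 [ 766.76170628  146.4234878    20.        ]
 [ 742.97928314 -184.89892032   20.        ]]
```

Request:
{"method": "jog_arm", "body": {"motion": [[[0,0,0],9.6],[[0,0,0],9.6],[[0,0,0],9.6],[[0,0,0],9.6],[[0,0,0],9.6],[[0,0,0],9.7]]}}

```text
clock: 2.35
ee_pos: [0.4503, 0.1503, 0.2419]
orientation: [[0.179, 0.984, -0.001], [0.984, -0.179, -0.0], [-0.0, -0.001, -1.0]]
contact_force: [-0.4, 0.6, 0.1]
grip_width: 0.0643
grip_force: 0.0
```

Request:
{"method": "jog_arm", "body": {"motion": [[[-42,13,0],0],[[-42,13,0],0],[[-42,13,10],0],[[-42,13,10],0],[[-42,13,10],0],[[-42,14,10],0],[[-42,14,10],0],[[-42,14,10],0],[[-42,14,15],0],[[-40,13,15],0],[[0,0,0],0]]}}

```text
clock: 3.72
ee_pos: [0.5093, -0.2865, 0.1504]
orientation: [[0.177, 0.984, -0.002], [0.984, -0.177, 0.001], [0.0, -0.002, -1.0]]
contact_force: [0.0, 0.3, 0.8]
grip_width: 0.0639
grip_force: 0.0
```

Run:
```python
from h import *
plan(507,-286,88,-10.4)
im=grab_frame("side"); cv2.imwrite("pics/s1.png",im); plan(507,-286,88,-10.4)
cv2.imwrite("pics/s1c.png",cv2.resize(im[60:210,180:380],(800,600),interpolation=cv2.INTER_CUBIC))
```

```text
t 3.73 p [ 509.3 -286.5  150.4] yaw -10.2 q6 71 | turn 0.2 shift [0.1, -2.3, 62.4] F [0.  0.3 0.8] w 63.9 gf 0.0
t 3.77 p [ 509.3 -285.1  151.1] yaw -10.1 q6 71 | turn 0.3 shift [-1.3, -2.1, 63.1] F [-0.1 -0.4  0.7] w 64.4 gf 0.0
```

View pics/s1c.png

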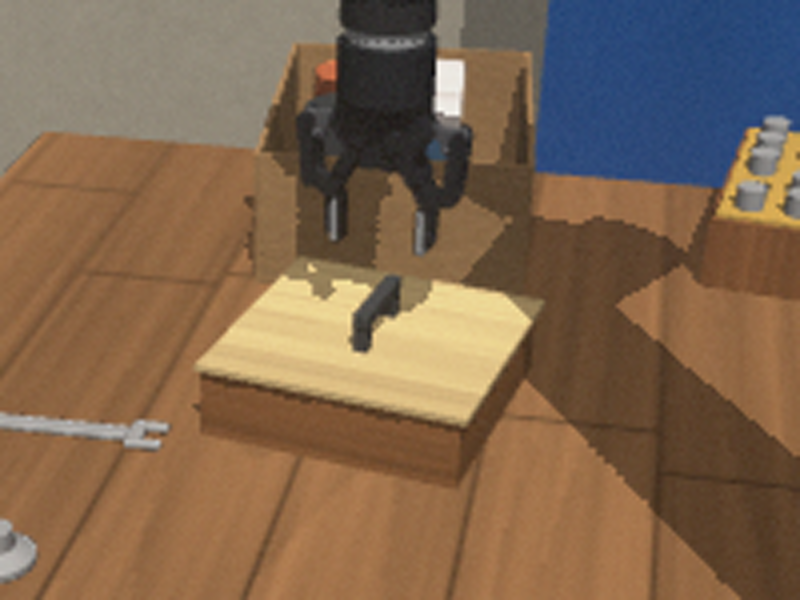

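Request:
{"method": "jog_arm", "body": {"motion": [[[0,-2,20],0],[[0,0,20],0],[[0,0,12],0],[[0,0,10],0],[[0,0,0],0]]}}

```text
clock: 4.4
ee_pos: [0.5079, -0.2836, 0.0899]
orientation: [[0.173, 0.985, -0.001], [0.985, -0.173, 0.001], [0.0, -0.001, -1.0]]
contact_force: [0.3, 0.2, -0.3]
grip_width: 0.064
grip_force: 0.0
```

Request:
{"method": "jog_arm", "body": {"motion": [[[0,0,0],0],[[0,0,0],0],[[0,0,0],0],[[0,0,0],0],[[0,0,0],0],[[0,0,0],0]], "grip": 0, "force": 60}}

```text
clock: 5.15
ee_pos: [0.5088, -0.2845, 0.0911]
orientation: [[0.173, 0.985, 0.001], [0.985, -0.173, -0.001], [-0.0, 0.001, -1.0]]
contact_force: [-0.4, 0.3, 5.6]
grip_width: 0.0129
grip_force: 59.4
```

```bash
python3 -c "
from h import *
plan(490,10,150,0)"
```

```text
t 5.15 p [ 508.8 -284.5   91.1] yaw -10.0 q6 71 | turn -10.0 shift [294.5, -18.8, -58.9] F [-0.4  0.3  5.6] w 12.9 gf 59.4
```

Request:
{"method": "jog_arm", "body": {"motion": [[[0,0,-10],0],[[0,0,-20],0],[[0,0,-25],0],[[0,0,-25],0],[[0,0,0],0]]}}

```text
clock: 5.78
ee_pos: [0.5093, -0.2848, 0.1721]
orientation: [[0.173, 0.985, 0.003], [0.985, -0.173, -0.002], [-0.001, 0.003, -1.0]]
contact_force: [-0.4, -0.3, -3.1]
grip_width: 0.0125
grip_force: 58.8
```

Request:
{"method": "jog_arm", "body": {"motion": [[[10,0,0],-2],[[25,0,0],-4],[[35,0,0],-4],[[40,0,0],0],[[40,0,0],0],[[40,0,0],0],[[40,0,0],0],[[30,0,0],0],[[20,0,0],0],[[10,0,0],0],[[5,0,0],0],[[0,0,0],0]]}}

```text
clock: 7.28
ee_pos: [0.5155, 0.0102, 0.1699]
orientation: [[-0.001, 1.0, -0.001], [1.0, 0.001, -0.0], [-0.0, -0.001, -1.0]]
contact_force: [-0.1, -0.5, -2.3]
grip_width: 0.0127
grip_force: 58.7
```

Run:
```python
from h import *
plan(490,10,31,0)
im=grab_frame("top"); cv2.imwrite("pics/t1.png",im)
b=im[140:270,315:445]
g=np.clip(b.astype(float)*1.0,0,255).astype(np.uint8)
d=np.clip((b.astype(float))*5,0,255).astype(np.uint8)
o=np.hstack([cv2.resize(x,(400,400),interpolation=cv2.INTER_CUBIC) for x in(g,d)])
cv2.imwrite("pics/t1c.png",o)
```

```text
t 7.28 p [515.5  10.2 169.9] yaw 0.0 q6 91 | turn 0.0 shift [-0.2, -25.5, 138.9] F [-0.1 -0.5 -2.3] w 12.7 gf 58.7
```

View pics/t1.png

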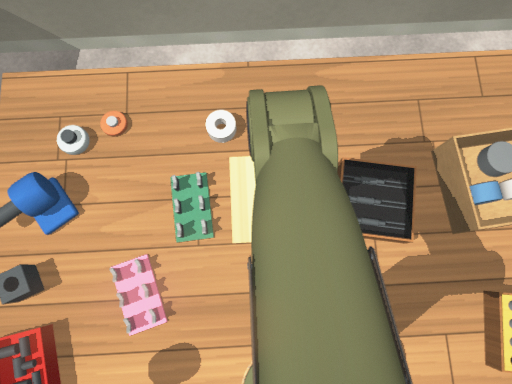

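View pics/t1c.png

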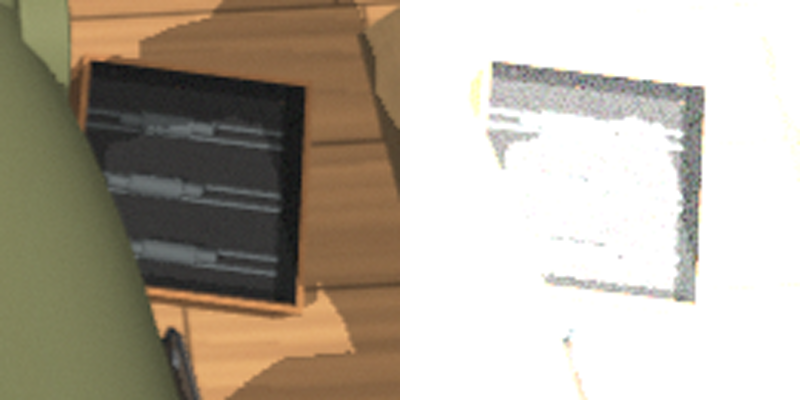

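Request:
{"method": "jog_arm", "body": {"motion": [[[0,0,30],0],[[0,0,30],0],[[0,0,30],0],[[0,0,25],0],[[0,0,15],0],[[0,0,5],0],[[0,0,3],0],[[0,0,0],0],[[0,0,2],0],[[0,0,0],0]]}}

```text
clock: 8.57
ee_pos: [0.5159, 0.0104, 0.0305]
orientation: [[-0.001, 1.0, 0.0], [1.0, 0.001, 0.0], [0.0, 0.0, -1.0]]
contact_force: [-0.6, -0.1, -1.7]
grip_width: 0.0133
grip_force: 58.7
```

Request:
{"method": "jog_arm", "body": {"motion": [[[0,0,1],0],[[0,0,0],0],[[0,0,1],0],[[0,0,0],0]]}}

```text
clock: 9.07
ee_pos: [0.5158, 0.0104, 0.029]
orientation: [[-0.0, 1.0, 0.0], [1.0, 0.0, 0.0], [0.0, 0.0, -1.0]]
contact_force: [-4.1, -0.0, 6.3]
grip_width: 0.013
grip_force: 59.9
```

Request:
{"method": "jog_arm", "body": {"motion": [[[0,0,0],0],[[0,0,0],0],[[0,0,-10],0],[[0,0,-30],0],[[0,0,-40],0],[[0,0,-40],0],[[30,0,-30],0],[[50,0,0],0],[[50,0,0],0],[[50,0,0],0]], "grip": 0.75}}

```text
clock: 10.32
ee_pos: [0.5158, 0.1919, 0.1793]
orientation: [[-0.0, 1.0, 0.001], [1.0, 0.0, 0.0], [0.0, 0.001, -1.0]]
contact_force: [0.7, 0.0, -0.6]
grip_width: 0.0641
grip_force: 0.0
```

Run:
```python
from h import *
im=grab_frame("top"); cv2.imwrite("pics/t2.png",im); plan(507,-286,150)
cv2.imwrite("pics/s2.png",grab_frame("side"))
b=im[145:255,325:435]
d=np.clip(255*(b/255.)**.6,0,255).astype(np.uint8)
cv2.imwrite("pics/t2c.png",cv2.resize(d,(600,600),interpolation=cv2.INTER_CUBIC))
```

```text
t 10.38 p [515.8 197.6 179.3] yaw 0.2 q6 111 | turn -0.0 shift [-483.5, -10.9, 29.3] F [-0.1  5.3  0.9] w 64.4 gf 0.0
```

View pics/t2c.png

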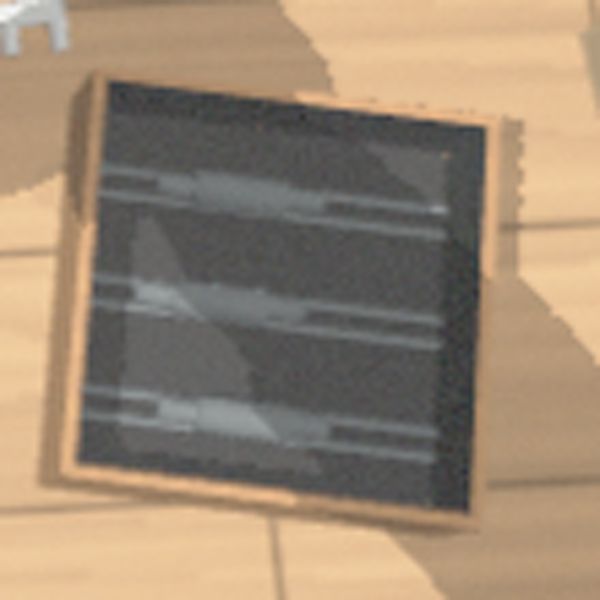

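Run:
```python
from h import *
s=110/600
f=lambda a:np.array(a)*s+np.array([325,145])-.5+s/2
C=cast("top",f([(100,75),(500,118),(475,522),(62,473)]),.062)[:,:2]*1e3
print("rim",C.round(1),C.mean(0),[np.linalg.norm(C[i]-C[i-1]).round(1) for i in range(4)])
im=cv2.imread("pics/t2.png")
m=(im.max(2)<110)&(im.max(2).astype(int)-im.min(2)<30)&box(im,333,423,150,248)
print("inner dark",rect("top",m,.062))
for k,(e1,e2,c) in {3:((158,184),(328,206),(243,194)),2:((133,293),(308,314),(221,304)),1:((155,411),(330,432),(243,421))}.items():
    P=cast("top",f([e1,e2,c]),.0207)[:,:2]*1e3
    d=P[1]-P[0];print(k,P.round(1),"len",np.linalg.norm(d).round(1),"ang",np.degrees(np.arctan2(-d[1],-d[0])).round(1),"mid",((P[0]+P[1])/2).round(1))
```

```text
rim [[ 631.6 -206.8]
 [ 596.7 -416.7]
 [ 385.6 -374. ]
 [ 421.7 -166.1]] [ 508.90868251 -290.91645421] [np.float64(213.7), np.float64(212.7), np.float64(215.5), np.float64(210.9)]
inner dark ((509.5, -291.2), (201.3, 205.6), 79.64)
3 [[ 580.1 -243.3]
 [ 562.9 -335. ]
 [ 572.  -289.3]] len 93.3 ang 79.3 mid [ 571.5 -289.2]
2 [[ 520.3 -223.3]
 [ 503.8 -316.8]
 [ 511.7 -270.3]] len 94.9 ang 79.9 mid [ 512. -270.]
1 [[ 455.7 -228.4]
 [ 439.4 -320.8]
 [ 447.8 -274.9]] len 93.8 ang 80.0 mid [ 447.5 -274.6]
```

```bash
python3 -c "
from h import *
plan(571.5,-289.3,140,-10.4)"
```

```text
t 10.43 p [515.8 194.7 179.1] yaw 0.3 q6 110 | turn 10.7 shift [-465.9, 142.2, 39.1] F [-0.1 -0.4 -0.1] w 64.1 gf 0.0
```

Request:
{"method": "jog_arm", "body": {"motion": [[[0,0,0],10.6],[[-30,9,0],0],[[-45,14,0],0],[[-50,15,0],0],[[-50,15,0],0],[[-50,15,0],0],[[-50,15,0],0],[[-50,15,10],0],[[-50,15,10],0],[[-45,14,10],0],[[-33,11,9],0],[[-11,4,0],0]], "grip": 0.45}}

```text
clock: 11.92
ee_pos: [0.5691, -0.294, 0.1388]
orientation: [[0.186, 0.982, -0.001], [0.982, -0.186, 0.0], [0.0, -0.001, -1.0]]
contact_force: [-0.4, 0.0, -0.7]
grip_width: 0.0385
grip_force: 0.0
```

Request:
{"method": "jog_arm", "body": {"motion": [[[0,0,0],0],[[0,0,0],0]]}}

```text
clock: 12.18
ee_pos: [0.5702, -0.2908, 0.1399]
orientation: [[0.183, 0.983, 0.0], [0.983, -0.183, 0.0], [0.0, 0.0, -1.0]]
contact_force: [0.0, -0.1, -0.3]
grip_width: 0.0386
grip_force: 0.0
```

```bash
python3 -c "
from h import *
plan(571.5,-289.3,21,-10.4)"
```

```text
t 12.18 p [ 570.2 -290.8  139.9] yaw -10.5 q6 73 | turn -0.1 shift [1.7, 1.1, 118.9] F [ 0.  -0.1 -0.3] w 38.6 gf 0.0
```

Request:
{"method": "jog_arm", "body": {"motion": [[[2,1,25],0],[[0,0,30],0],[[0,0,25],0],[[0,0,15],0],[[0,0,10],0],[[0,0,8],0],[[0,0,4],0],[[0,0,0],0]]}}

```text
clock: 13.18
ee_pos: [0.5725, -0.29, 0.0266]
orientation: [[0.183, 0.983, 0.003], [0.983, -0.183, -0.0], [0.0, 0.003, -1.0]]
contact_force: [-11.2, 7.1, 27.5]
grip_width: 0.0382
grip_force: 12.1
```

Request:
{"method": "jog_arm", "body": {"motion": [[[0,0,0],0],[[0,0,0],0],[[0,0,0],0],[[0,0,0],0]], "grip": 0.0, "force": 30}}

```text
clock: 13.68
ee_pos: [0.5747, -0.2914, 0.026]
orientation: [[0.183, 0.983, 0.007], [0.983, -0.183, -0.003], [-0.002, 0.007, -1.0]]
contact_force: [-0.3, 0.4, 13.5]
grip_width: 0.0187
grip_force: 29.6
```

Request:
{"method": "jog_arm", "body": {"motion": [[[0,0,-4],0],[[0,0,-6],0],[[0,0,-10],0],[[0,0,-20],0],[[0,0,-30],0],[[0,0,-30],0],[[0,0,-20],0],[[0,0,0],0],[[0,0,0],0]]}}

```text
clock: 14.8
ee_pos: [0.5709, -0.2897, 0.1414]
orientation: [[0.184, 0.983, -0.001], [0.983, -0.184, 0.001], [0.0, -0.001, -1.0]]
contact_force: [0.1, -0.7, -1.6]
grip_width: 0.0188
grip_force: 29.4
```

Run:
```python
from h import *
plan(571.5,-289.3,146,-10.4)
a=grab_frame("side");b=grab_frame("top"); cv2.imwrite("pics/s3.png",a);cv2.imwrite("pics/t3.png",b)
u,v=proj("side",sense()["ee_pos"])[0].round().astype(int); print(u,v)
A=cv2.resize(a[v-50:v+50,u-50:u+50],(400,400),interpolation=cv2.INTER_CUBIC)
u,v=proj("top",sense()["ee_pos"])[0].round().astype(int); print(u,v)
B=cv2.resize(b[v-50:v+50,u-50:u+50],(400,400),interpolation=cv2.INTER_CUBIC)
cv2.imwrite("pics/c3.png",np.clip(255*(np.hstack([A,B])/255.)**.7,0,255).astype(np.uint8))
```

```text
t 14.80 p [ 570.9 -289.7  141.4] yaw -10.6 q6 74 | turn -0.2 shift [0.5, 0.5, -4.6] F [ 0.1 -0.7 -1.6] w 18.8 gf 29.4
256 120
383 170
```

View pics/c3.png

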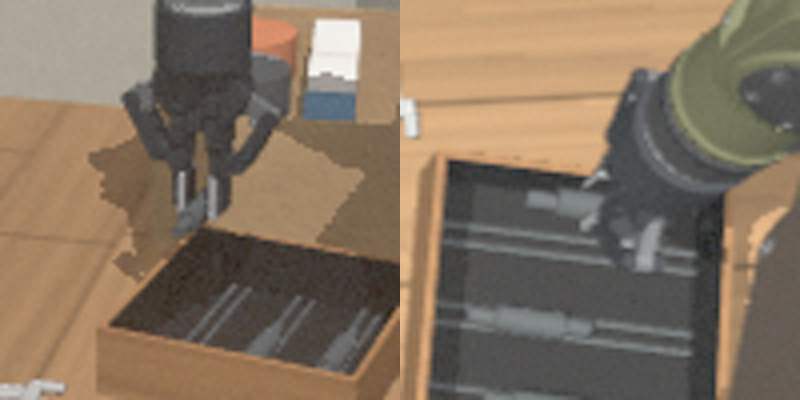

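Run:
```python
from h import *
p=sense()["ee_pos"]*1e3; R=sense()["orientation"]
for n,uv in(("top",(365,169.2)),("side",(249.7,127.2))):
    e=cast(n,[uv],(p[2]-5.3)/1e3)[0]*1e3; print(n,e.round(1),"in tool",(R.T@(e-p)).round(1))
plan(524.4+70*np.cos(.0863),243.4+70*np.sin(.0863),146,5)
```

```text
top [ 576.7 -243.4  135.6] in tool [46.6 -2.4  5.3]
side [ 583.  -243.6  135.6] in tool [47.5  3.7  5.3]
t 14.90 p [ 570.6 -289.6  140.9] yaw -10.6 q6 74 | turn -15.6 shift [534.9, 70.5, -5.1] F [ 0.2 -0.5 -1.3] w 18.7 gf 29.4
```

Run:
```python
from h import *
for f,n,r in(("top0","top",(160,225,165,250)),("t3","top",(160,225,165,250)),("s3","side",(175,285,225,295)),("side0","side",(175,285,225,295))):
    im=cv2.imread(f"pics/{f}.png");h=hsv(im)
    g=(h[...,0]>60)&(h[...,0]<95)&(h[...,1]>80)&box(im,*r)
    print(f,rect(n,g,.008))
t=cv2.imread("pics/t3.png")[165:250,155:230];s=cv2.imread("pics/s3.png")[230:292,178:280]
A=cv2.resize(t,(375,425),interpolation=cv2.INTER_CUBIC);B=cv2.resize(s,(408,248),interpolation=cv2.INTER_CUBIC)
o=np.zeros((425,783,3),np.uint8);o[:,:375]=A;o[:248,375:]=B
cv2.imwrite("pics/c4.png",o)
```

```text
top0 ((524.4, 243.4), (195.3, 105.9), 4.95)
t3 ((524.5, 243.1), (194.9, 105.3), 4.03)
s3 ((527.1, 248.6), (196.4, 111.0), 4.91)
side0 ((527.4, 248.4), (196.9, 110.6), 4.81)
```

View pics/c4.png

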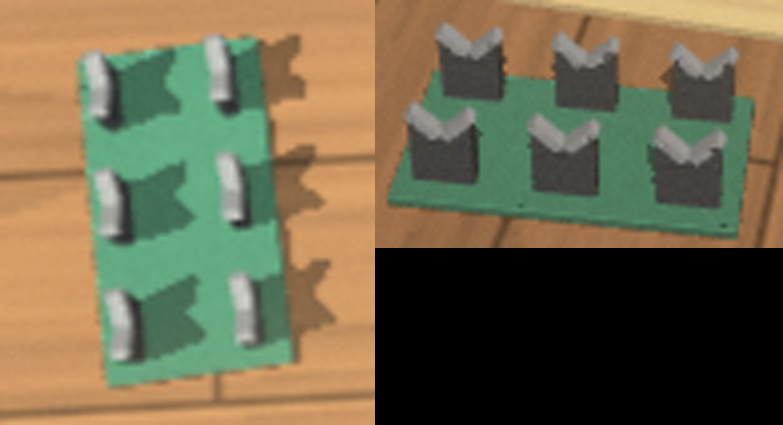

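Run:
```python
from h import *
for n,a,s,o in(("side",[(442,127),(563,143),(690,158),(470,47),(586,60),(705,72)],4,(178-375/4,230)),("top",[(123,325),(112,205),(100,87),(246,310),(233,188),(220,70)],5,(155,165))):
    P=cast(n,np.array(a)/s+np.array(o)-.5+.5/s,.044)[:,:2]*1e3
    print(n,P.round(1).tolist(),P.mean(0).round(1))
    a,b,c,d,e,f=P; 
    print(" mid pts",((a+d)/2).round(1),((b+e)/2).round(1),((c+f)/2).round(1),"yv ang",[np.degrees(np.arctan2(*(q-w)[::-1])).round(1) for q,w in((a,d),(b,e),(c,f))],"x ang",np.degrees(np.arctan2(*(((c+f)-(a+d))[::-1]))).round(1))
```

```text
side [[595.5, 283.4], [525.7, 281.4], [454.3, 278.0], [601.3, 214.7], [530.7, 211.4], [459.8, 206.9]] [527.9 246. ]
 mid pts [598.4 249.1] [528.2 246.4] [457.1 242.5] yv ang [np.float64(94.8), np.float64(94.0), np.float64(94.4)] x ang -177.3
top [[452.1, 273.1], [521.4, 278.6], [591.4, 284.9], [456.9, 203.4], [527.6, 209.2], [597.8, 215.1]] [524.5 244.1]
 mid pts [454.5 238.3] [524.5 243.9] [594.6 250. ] yv ang [np.float64(93.9), np.float64(95.1), np.float64(95.3)] x ang 4.8
```

Request:
{"method": "jog_arm", "body": {"motion": [[[0,0,0],-7.6],[[0,0,0],-7.6],[[40,6,0],0],[[55,7,0],0],[[60,8,0],0],[[60,8,0],0],[[60,8,0],0],[[60,8,0],0],[[60,8,0],0],[[60,8,0],0],[[50,6,0],0],[[25,3,0],0]]}}

```text
clock: 16.4
ee_pos: [0.5977, 0.2464, 0.1411]
orientation: [[-0.083, 0.997, -0.001], [0.997, 0.083, -0.0], [-0.0, -0.002, -1.0]]
contact_force: [0.6, -0.4, -1.6]
grip_width: 0.0182
grip_force: 29.4
```

Request:
{"method": "jog_arm", "body": {"motion": [[[0,0,0],0],[[0,0,0],0]]}}

```text
clock: 16.65
ee_pos: [0.5982, 0.2425, 0.1417]
orientation: [[-0.08, 0.997, -0.001], [0.997, 0.08, -0.001], [-0.001, -0.001, -1.0]]
contact_force: [0.0, 0.2, -1.2]
grip_width: 0.0188
grip_force: 29.4
```

```bash
python3 -c "
from h import *
plan(596.2,248.3,60,4.6)"
```

```text
t 16.65 p [598.2 242.5 141.7] yaw 4.6 q6 108 | turn -0.0 shift [5.9, -1.5, 81.7] F [ 0.   0.2 -1.2] w 18.8 gf 29.4
```

Lower to just above, check with a picture.

Request:
{"method": "jog_arm", "body": {"motion": [[[6,-1,0],0],[[0,0,20],0],[[0,0,25],0],[[0,0,15],0],[[0,0,7],0],[[0,0,0],0]]}}

```text
clock: 17.4
ee_pos: [0.597, 0.2495, 0.0752]
orientation: [[-0.08, 0.997, -0.0], [0.997, 0.08, -0.0], [-0.0, -0.0, -1.0]]
contact_force: [-0.1, 0.2, -1.9]
grip_width: 0.0187
grip_force: 29.5
```

Run:
```python
from h import *
plan(596.2,248.3,58,4.6)
a=grab_frame("side");b=grab_frame("top"); cv2.imwrite("pics/s4.png",a);cv2.imwrite("pics/t4.png",b)
A=cv2.resize(a[200:300,170:290],(480,400),interpolation=cv2.INTER_CUBIC)
B=cv2.resize(b[160:250,155:227],(320,400),interpolation=cv2.INTER_CUBIC)
cv2.imwrite("pics/c5.png",np.hstack([A,B]))
```

```text
t 17.40 p [597.  249.5  75.2] yaw 4.6 q6 108 | turn 0.0 shift [-1.2, -0.9, 17.2] F [-0.1  0.2 -1.9] w 18.7 gf 29.5
```

View pics/c5.png

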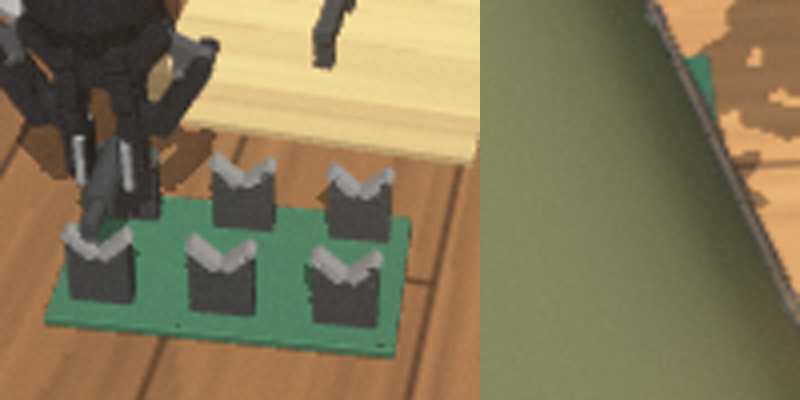

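Run:
```python
from h import *
p=sense()["ee_pos"]*1e3; R=sense()["orientation"]
for c in((92,234),(92,225)):
    e=cast("side",[(170+c[0]/4-.4,200+c[1]/4-.4)],.0699)[0]*1e3; print(e.round(1),"tool",(R.T@(e-p)).round(1))
print("end should be at",np.array([596,250.3])+45*np.array([-.08,.997]))
```

```text
[591.9 300.1  69.9] tool [50.4 -1.7  6.3]
[594.2 293.3  69.9] tool [43.5  0.1  6.3]
end should be at [592.4   295.165]
```

Request:
{"method": "jog_arm", "body": {"motion": [[[-1,-1,6],0],[[0,0,5],0],[[0,0,3],0],[[0,0,2],0],[[0,0,0],0]]}}

```text
clock: 18.12
ee_pos: [0.596, 0.2487, 0.0591]
orientation: [[-0.081, 0.997, -0.0], [0.997, 0.081, -0.0], [-0.0, -0.0, -1.0]]
contact_force: [-0.5, -0.2, -1.0]
grip_width: 0.0189
grip_force: 29.5
```

Request:
{"method": "jog_arm", "body": {"motion": [[[0,0,1],0],[[0,0,0],0],[[0,0,1],0],[[0,0,0],0]]}}

```text
clock: 18.62
ee_pos: [0.5964, 0.2488, 0.0582]
orientation: [[-0.081, 0.997, 0.001], [0.997, 0.081, 0.0], [0.0, 0.001, -1.0]]
contact_force: [-1.3, -0.9, 5.2]
grip_width: 0.0188
grip_force: 30.1
```

Request:
{"method": "jog_arm", "body": {"motion": [[[0,0,0],0],[[0,0,0],0],[[0,0,0],0],[[0,0,-10],0],[[0,0,-25],0],[[0,0,-25],0],[[0,0,-20],0],[[0,0,-5],0]], "grip": 0.4}}

```text
clock: 19.62
ee_pos: [0.5973, 0.2492, 0.1445]
orientation: [[-0.081, 0.997, 0.003], [0.997, 0.081, 0.001], [0.001, 0.003, -1.0]]
contact_force: [0.2, 0.3, -0.2]
grip_width: 0.0344
grip_force: 0.0
```

```bash
python3 -c "
from h import *
plan(511.5,-270.3,140,-10.4)"
```

```text
t 19.62 p [597.3 249.2 144.5] yaw 4.6 q6 108 | turn 15.0 shift [-526.4, 9.4, 4.5] F [ 0.2  0.3 -0.2] w 34.4 gf 0.0
```

Request:
{"method": "jog_arm", "body": {"motion": [[[0,0,0],7.5],[[0,0,0],7.5],[[-40,1,0],0],[[-55,1,0],0],[[-60,1,0],0],[[-60,1,0],0],[[-60,1,0],0],[[-60,1,0],0],[[-60,1,0],0],[[-55,1,0],0],[[-50,1,0],0],[[-26,0,4],0]]}}

```text
clock: 21.12
ee_pos: [0.5095, -0.2729, 0.1381]
orientation: [[0.183, 0.983, 0.0], [0.983, -0.183, -0.0], [-0.0, 0.0, -1.0]]
contact_force: [0.9, -0.1, -0.2]
grip_width: 0.0338
grip_force: 0.0
```

Request:
{"method": "jog_arm", "body": {"motion": [[[0,0,0],0],[[0,0,0],0]]}}

```text
clock: 21.38
ee_pos: [0.51, -0.2696, 0.1379]
orientation: [[0.18, 0.984, -0.001], [0.984, -0.18, 0.001], [0.001, -0.001, -1.0]]
contact_force: [-0.0, 0.0, -0.2]
grip_width: 0.0344
grip_force: 0.0
```

Run:
```python
from h import *
plan(511.5,-270.3,25,-10.4)
a=grab_frame("side");b=grab_frame("top"); cv2.imwrite("pics/s5.png",a);cv2.imwrite("pics/t5.png",b)
A=cv2.resize(a[220:300,175:285],(440,320),interpolation=cv2.INTER_CUBIC)
B=cv2.resize(b[165:249,155:230],(286,320),interpolation=cv2.INTER_CUBIC)
C=cv2.resize(b[140:260,320:440],(270,270),interpolation=cv2.INTER_CUBIC)
D=cv2.resize(a[80:180,220:330],(297,270),interpolation=cv2.INTER_CUBIC)
o=np.zeros((590,726,3),np.uint8);o[:320]=np.hstack([A,B]);o[320:,:270]=C;o[320:,270:567]=D
cv2.imwrite("pics/c6.png",o)
```

```text
t 21.38 p [ 510.  -269.6  137.9] yaw -10.4 q6 72 | turn 0.0 shift [-0.4, 1.6, 112.9] F [-0.   0.  -0.2] w 34.4 gf 0.0
```

View pics/c6.png

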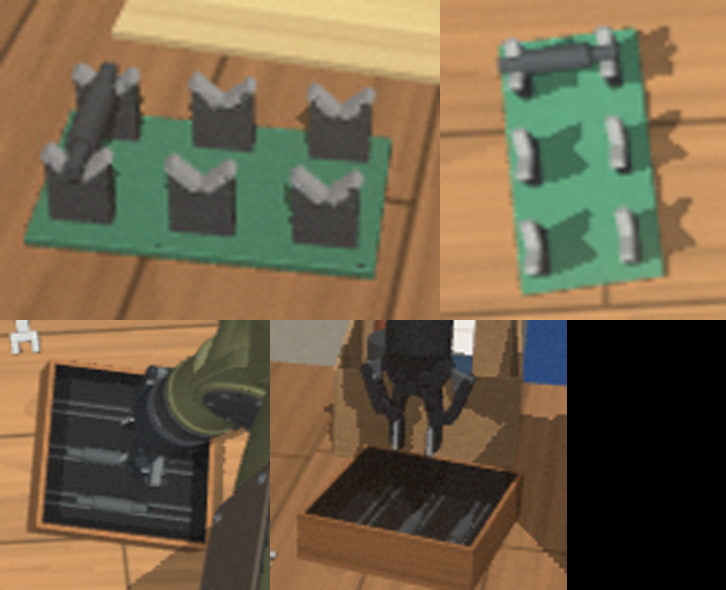

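Request:
{"method": "jog_arm", "body": {"motion": [[[0,1.5,25],0],[[0,0,30],0],[[0,0,25],0],[[0,0,15],0],[[0,0,10],0],[[0,0,5],0],[[0,0,3],0],[[0,0,0],0]]}}

```text
clock: 22.48
ee_pos: [0.512, -0.2708, 0.0257]
orientation: [[0.18, 0.984, 0.001], [0.984, -0.18, -0.0], [-0.0, 0.001, -1.0]]
contact_force: [-0.2, -0.5, 0.1]
grip_width: 0.0339
grip_force: 0.0
```

Request:
{"method": "jog_arm", "body": {"motion": [[[0,0,0],0],[[0,0,0],0],[[0,0,0],0],[[0,0,0],0]], "grip": 0.0, "force": 30}}

```text
clock: 22.98
ee_pos: [0.5146, -0.2716, 0.0269]
orientation: [[0.18, 0.984, 0.005], [0.984, -0.18, -0.002], [-0.001, 0.006, -1.0]]
contact_force: [5.6, -0.6, 0.9]
grip_width: 0.0188
grip_force: 31.1
```

Request:
{"method": "jog_arm", "body": {"motion": [[[0,0,-4],0],[[0,0,-6],0],[[0,0,-10],0],[[0,0,-20],0],[[0,0,-30],0],[[0,0,-30],0],[[0,0,-14],0],[[0,0,0],0],[[0,0,0],0]]}}

```text
clock: 24.1
ee_pos: [0.5109, -0.2702, 0.1381]
orientation: [[0.18, 0.984, -0.002], [0.984, -0.18, 0.001], [0.001, -0.002, -1.0]]
contact_force: [0.3, 0.5, -2.2]
grip_width: 0.0184
grip_force: 30.9
```

Run:
```python
from h import *
p=sense()["ee_pos"]*1e3; R=sense()["orientation"]
plan(526.3,243,60,4.6)
a=grab_frame("side");b=grab_frame("top"); cv2.imwrite("pics/s6.png",a);cv2.imwrite("pics/t6.png",b)
us,vs=proj("side",p/1e3)[0].round().astype(int);ut,vt=proj("top",p/1e3)[0].round().astype(int);print(us,vs,ut,vt)
A=cv2.resize(a[vs-50:vs+50,us-50:us+50],(400,400),interpolation=cv2.INTER_CUBIC)
B=cv2.resize(b[vt-50:vt+50,ut-50:ut+50],(400,400),interpolation=cv2.INTER_CUBIC)
cv2.imwrite("pics/c7.png",np.clip(255*(np.hstack([A,B])/255.)**.7,0,255).astype(np.uint8))
```

```text
t 24.10 p [ 510.9 -270.2  138.1] yaw -10.4 q6 73 | turn -15.0 shift [510.3, 56.5, 78.1] F [ 0.3  0.5 -2.2] w 18.4 gf 30.9
274 125 378 193
```

View pics/c7.png

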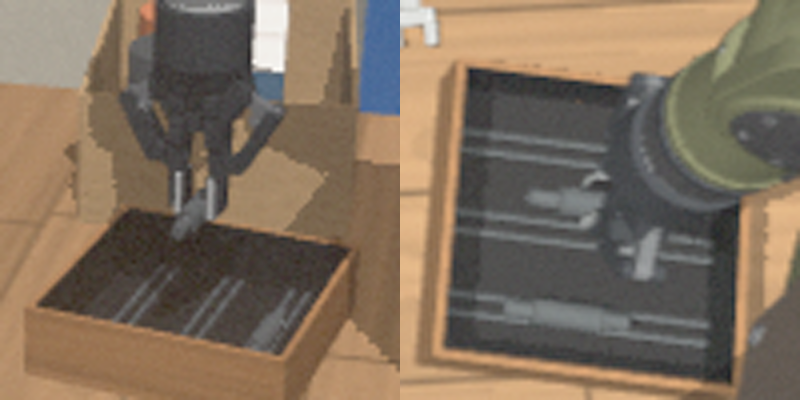

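Run:
```python
from h import *
p=sense()["ee_pos"]*1e3; R=sense()["orientation"]
for n,uv in(("top",(359.4,191.9)),("side",(267.9,132.6))):
    e=cast(n,[uv],(p[2]-5.8)/1e3)[0]*1e3; print(n,"in tool",(R.T@(e-p)).round(1))
# placed arbor 3: ends in both views (crop c6)
t=cast("top",[(155+(497-440)/3.81-.4,165+62/3.81-.4),(155+(620-440)/3.81-.4,165+53/3.81-.4)],.0525)[:,:2]*1e3
s=cast("side",[(175+74/4-.4,220+175/4-.4),(175+110/4-.4,220+68/4-.4)],.0525)[:,:2]*1e3
for x in(t,s): print(x.round(1).tolist(),x.mean(0).round(1),np.linalg.norm(x[0]-x[1]).round(1))
```

```text
top in tool [47.7 -3.   5.8]
side in tool [46.5  1.7  5.8]
[[593.3, 297.5], [595.4, 204.5]] [594.4 251. ] 93.1
[[592.8, 298.4], [601.4, 207.1]] [597.1 252.7] 91.7
```

Request:
{"method": "jog_arm", "body": {"motion": [[[0,0,0],-7.5],[[0,0,0],-7.5],[[40,4,0],0],[[55,6,0],0],[[60,7,0],0],[[60,7,0],0],[[60,7,0],0],[[60,7,0],0],[[60,7,0],0],[[55,6,0],0],[[40,4,0],0],[[20,2,0],0]]}}

```text
clock: 25.7
ee_pos: [0.5267, 0.2442, 0.1383]
orientation: [[-0.083, 0.997, -0.001], [0.997, 0.083, -0.001], [-0.0, -0.001, -1.0]]
contact_force: [-0.8, -0.7, -1.1]
grip_width: 0.0185
grip_force: 30.9
```

Request:
{"method": "jog_arm", "body": {"motion": [[[0,0,20],0],[[0,0,0],0],[[0,0,0],0]]}}

```text
clock: 26.08
ee_pos: [0.5274, 0.2415, 0.1194]
orientation: [[-0.08, 0.997, -0.001], [0.997, 0.08, -0.001], [-0.0, -0.001, -1.0]]
contact_force: [0.2, -1.3, -2.0]
grip_width: 0.0185
grip_force: 30.8
```

```bash
python3 -c "
from h import *
plan(526.4,242.5,60,4.6)"
```

```text
t 26.07 p [527.4 241.5 119.4] yaw 4.6 q6 110 | turn -0.0 shift [1.0, -0.9, 59.4] F [ 0.2 -1.3 -2. ] w 18.5 gf 30.8
```

Request:
{"method": "jog_arm", "body": {"motion": [[[1,-1,15],0],[[0,0,20],0],[[0,0,15],0],[[0,0,6],0],[[0,0,3],0],[[0,0,1],0],[[0,0,0],0],[[0,0,1],0],[[0,0,0],0]]}}

```text
clock: 27.2
ee_pos: [0.5266, 0.2435, 0.0587]
orientation: [[-0.081, 0.997, 0.001], [0.997, 0.081, 0.0], [0.0, 0.001, -1.0]]
contact_force: [0.7, 1.2, 0.3]
grip_width: 0.0188
grip_force: 31.1
```

Request:
{"method": "jog_arm", "body": {"motion": [[[0,0,1],0],[[0,0,0],0]]}}

```text
clock: 27.45
ee_pos: [0.5267, 0.2435, 0.0585]
orientation: [[-0.081, 0.997, 0.001], [0.997, 0.081, 0.001], [0.0, 0.001, -1.0]]
contact_force: [-2.9, -1.1, 8.3]
grip_width: 0.0191
grip_force: 31.8
```

Request:
{"method": "jog_arm", "body": {"motion": [[[0,0,0],0],[[0,0,0],0],[[0,0,0],0],[[0,0,-10],0],[[0,0,-25],0],[[0,0,-25],0],[[0,0,-20],0],[[0,0,-5],0]], "grip": 0.35}}

```text
clock: 28.45
ee_pos: [0.5275, 0.2438, 0.1443]
orientation: [[-0.081, 0.997, 0.003], [0.997, 0.081, 0.001], [0.001, 0.003, -1.0]]
contact_force: [-0.8, -0.8, -0.1]
grip_width: 0.0297
grip_force: 0.0
```

```bash
python3 -c "
from h import *
plan(448.7,-274.7,140,-10.4)"
```

```text
t 28.45 p [527.5 243.8 144.3] yaw 4.6 q6 110 | turn 15.0 shift [-524.2, 16.1, 4.3] F [-0.8 -0.8 -0.1] w 29.7 gf 0.0
```

Request:
{"method": "jog_arm", "body": {"motion": [[[0,0,0],7.5],[[0,0,0],7.5],[[-40,2,0],0],[[-55,2,0],0],[[-58,2,0],0],[[-58,2,0],0],[[-58,2,0],0],[[-58,2,0],0],[[-58,2,0],0],[[-58,2,0],0],[[-50,1,0],0],[[-31,1,4],0]]}}

```text
clock: 29.95
ee_pos: [0.4489, -0.2777, 0.1381]
orientation: [[0.182, 0.983, 0.0], [0.983, -0.182, -0.0], [-0.0, 0.0, -1.0]]
contact_force: [0.5, -0.1, -0.5]
grip_width: 0.0298
grip_force: 0.0
```

Request:
{"method": "jog_arm", "body": {"motion": [[[0,0,0],0],[[0,0,0],0],[[0,0,0],0]]}}

```text
clock: 30.32
ee_pos: [0.4498, -0.2743, 0.1382]
orientation: [[0.179, 0.984, -0.0], [0.984, -0.179, 0.0], [0.0, -0.0, -1.0]]
contact_force: [0.1, -0.6, -0.2]
grip_width: 0.03
grip_force: 0.0
```

Run:
```python
from h import *
plan(450.2,-274.9,27,-10.4)
a=grab_frame("side");b=grab_frame("top"); cv2.imwrite("pics/s7.png",a);cv2.imwrite("pics/t7.png",b)
A=cv2.resize(a[220:300,175:285],(440,320),interpolation=cv2.INTER_CUBIC)
B=cv2.resize(b[165:249,155:230],(286,320),interpolation=cv2.INTER_CUBIC)
C=cv2.resize(b[140:260,320:440],(270,270),interpolation=cv2.INTER_CUBIC)
D=cv2.resize(b[120:270,190:360],(306,270),interpolation=cv2.INTER_CUBIC)
o=np.zeros((590,726,3),np.uint8);o[:320]=np.hstack([A,B]);o[320:,:270]=C;o[320:,270:576]=D
cv2.imwrite("pics/c8.png",o)
```

```text
t 30.32 p [ 449.8 -274.3  138.2] yaw -10.3 q6 69 | turn 0.1 shift [-0.5, 0.5, 111.2] F [ 0.1 -0.6 -0.2] w 30.0 gf 0.0
```

View pics/c8.png

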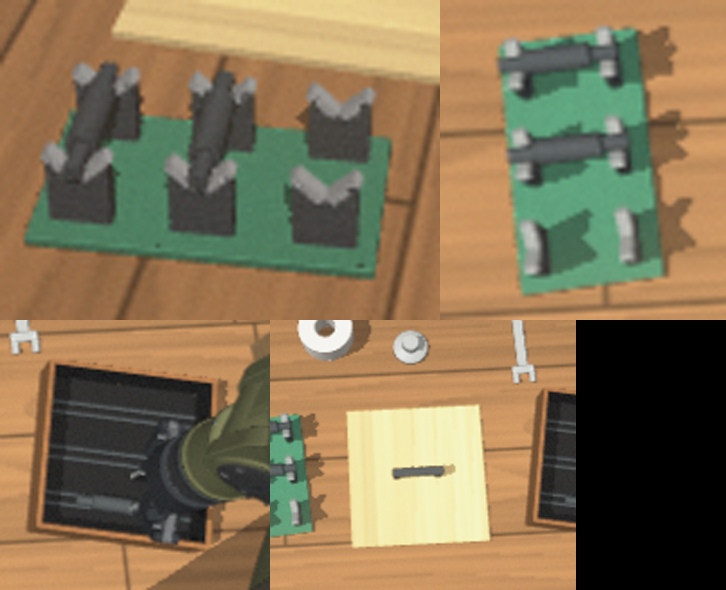

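Request:
{"method": "jog_arm", "body": {"motion": [[[0,0.5,25],0],[[0,0,30],0],[[0,0,25],0],[[0,0,15],0],[[0,0,8],0],[[0,0,5],0],[[0,0,3],0],[[0,0,0],0]]}}

```text
clock: 31.42
ee_pos: [0.4507, -0.2758, 0.0281]
orientation: [[0.18, 0.984, 0.001], [0.984, -0.18, -0.001], [-0.0, 0.001, -1.0]]
contact_force: [-0.4, -0.1, 2.4]
grip_width: 0.0301
grip_force: 0.6
```

Request:
{"method": "jog_arm", "body": {"motion": [[[0,0,0],0],[[0,0,0],0],[[0,0,0],0],[[0,0,0],0]], "grip": 0.0, "force": 30}}

```text
clock: 31.92
ee_pos: [0.4513, -0.2761, 0.028]
orientation: [[0.18, 0.984, 0.002], [0.984, -0.18, -0.001], [-0.001, 0.002, -1.0]]
contact_force: [3.6, 0.5, 5.6]
grip_width: 0.0183
grip_force: 31.8
```

Request:
{"method": "jog_arm", "body": {"motion": [[[0,0,-4],0],[[0,0,-6],0],[[0,0,-10],0],[[0,0,-20],0],[[0,0,-30],0],[[0,0,-30],0],[[0,0,-12],0],[[0,0,0],0],[[0,0,0],0]]}}

```text
clock: 33.05
ee_pos: [0.4494, -0.275, 0.1381]
orientation: [[0.18, 0.984, -0.002], [0.984, -0.18, 0.001], [0.001, -0.002, -1.0]]
contact_force: [-1.4, 0.7, -1.8]
grip_width: 0.0181
grip_force: 31.3
```

```bash
python3 -c "
from h import *
plan(456.6,237.4,62,4.6)
a=grab_frame('top');cv2.imwrite('pics/t8.png',a);cv2.imwrite('pics/s8.png',grab_frame('side'))"
```

```text
t 33.05 p [ 449.4 -275.   138.1] yaw -10.4 q6 69 | turn -15.0 shift [510.2, 48.3, 76.1] F [-1.4  0.7 -1.8] w 18.1 gf 31.3
```

Request:
{"method": "jog_arm", "body": {"motion": [[[0,0,0],-7.5],[[0,0,0],-7.5],[[40,4,0],0],[[55,5,0],0],[[58,6,0],0],[[58,6,0],0],[[58,6,0],0],[[58,5,0],0],[[58,5,0],0],[[58,5,0],0],[[45,4,0],0],[[22,2,0],0]]}}

```text
clock: 34.65
ee_pos: [0.4562, 0.239, 0.1384]
orientation: [[-0.083, 0.997, -0.001], [0.997, 0.083, -0.0], [-0.0, -0.001, -1.0]]
contact_force: [1.1, -1.6, -1.9]
grip_width: 0.0184
grip_force: 31.3
```

Request:
{"method": "jog_arm", "body": {"motion": [[[0,0,20],0],[[0,0,0],0],[[0,0,0],0]]}}

```text
clock: 35.02
ee_pos: [0.4566, 0.2363, 0.1192]
orientation: [[-0.08, 0.997, -0.001], [0.997, 0.08, -0.001], [-0.0, -0.001, -1.0]]
contact_force: [-0.2, 0.1, -2.3]
grip_width: 0.0185
grip_force: 31.3
```

```bash
python3 -c "
from h import *
plan(456.6,237.4,62,4.6)"
```

```text
t 35.02 p [456.6 236.3 119.2] yaw 4.6 q6 113 | turn 0.0 shift [1.1, 0.1, 57.2] F [-0.2  0.1 -2.3] w 18.5 gf 31.3
```

Contact expected at TCP z ≈ 60.

Request:
{"method": "jog_arm", "body": {"motion": [[[1,0,15],0],[[0,0,20],0],[[0,0,13],0],[[0,0,6],0],[[0,0,3],0],[[0,0,1],0],[[0,0,0],0],[[0,0,1],0],[[0,0,0],0]]}}

```text
clock: 36.15
ee_pos: [0.4569, 0.2378, 0.0604]
orientation: [[-0.081, 0.997, 0.0], [0.997, 0.081, 0.0], [0.0, 0.0, -1.0]]
contact_force: [-0.7, -0.7, -1.7]
grip_width: 0.0184
grip_force: 31.3
```

Request:
{"method": "jog_arm", "body": {"motion": [[[0,0,1],0],[[0,0,0],0],[[0,0,1],0],[[0,0,0],0]]}}

```text
clock: 36.65
ee_pos: [0.457, 0.2378, 0.0599]
orientation: [[-0.081, 0.997, 0.001], [0.997, 0.081, 0.0], [0.0, 0.001, -1.0]]
contact_force: [-4.5, -2.9, 15.9]
grip_width: 0.0183
grip_force: 32.9
```

Request:
{"method": "jog_arm", "body": {"motion": [[[0,0,0],0],[[0,0,0],0],[[0,0,0],0],[[0,0,-10],0],[[0,0,-25],0],[[0,0,-25],0],[[0,0,-20],0],[[0,0,-5],0],[[0,0,0],0]], "grip": 0.35}}

```text
clock: 37.78
ee_pos: [0.4569, 0.2378, 0.1434]
orientation: [[-0.081, 0.997, 0.0], [0.997, 0.081, 0.0], [0.0, 0.0, -1.0]]
contact_force: [-0.3, 0.3, -1.3]
grip_width: 0.03
grip_force: 0.0
```

Run:
```python
from h import *
a=grab_frame("side");b=grab_frame("top"); cv2.imwrite("pics/s9.png",a);cv2.imwrite("pics/t9.png",b)
for f in("t3","t5","t7","t9"):
    im=cv2.imread(f"pics/{f}.png");h=hsv(im)
    lid=(h[...,0]>=18)&(h[...,0]<35)&(h[...,2]>110)&box(im,210,345,110,300)
    v,u=np.nonzero((h[...,2]<125)&(h[...,1]<110)&box(im,268,302,185,215))
    w=cast("top",np.c_[u,v],.038)[:,:2]*1e3
    print(f,rect("top",lid,.006),lid.sum(),len(u),cv2.minAreaRect(w.astype(np.float32)) if len(u)>20 else None)
    m=(im.max(2)<110)&(im.max(2).astype(int)-im.min(2)<30)&box(im,333,423,150,248)
    print("   inner dark",rect("top",m,.062))
plan(515,10,120,0)
```

```text
t3 ((513.7, 6.3), (226.7, 230.5), 89.81) 6450 78 ((513.1812133789062, -8.707735061645508), (52.1602668762207, 14.688970565795898), 86.93777465820312)
   inner dark ((517.9, -305.1), (231.6, 279.6), 81.76)
t5 ((513.8, 6.3), (226.7, 230.2), 89.81) 6427 79 ((513.1812133789062, -8.707735061645508), (52.1602668762207, 14.688970565795898), 86.93777465820312)
   inner dark ((535.1, -309.5), (226.7, 262.5), 79.72)
t7 ((513.9, 6.3), (226.7, 230.2), 89.81) 6431 81 ((513.1812133789062, -8.707735061645508), (52.1602668762207, 14.688970565795898), 86.93777465820312)
   inner dark ((503.7, -305.3), (230.1, 211.0), 79.54)
t9 ((513.6, 6.7), (230.8, 226.7), 0.0) 6436 89 ((513.1817016601562, -8.698688507080078), (52.17838668823242, 14.688970565795898), 86.93777465820312)
   inner dark ((509.3, -291.1), (201.3, 205.5), 79.69)
t 37.88 p [456.3 237.4 142.5] yaw 4.6 q6 113 | turn 4.6 shift [-227.4, 58.7, 22.5] F [ 0.4 -0.8  0.3] w 30.4 gf 0.0
```

Request:
{"method": "jog_arm", "body": {"motion": [[[0,0,0],4.6],[[-35,9,0],0],[[-45,12,0],0],[[-45,12,0],0],[[-45,12,0],0],[[-37,10,0],0],[[-20,4.5,0],0],[[0,0,0],0],[[0,0,0],0]], "grip": 0.75}}

```text
clock: 39.0
ee_pos: [0.5158, 0.0112, 0.1427]
orientation: [[-0.001, 1.0, -0.001], [1.0, 0.001, 0.0], [0.0, -0.001, -1.0]]
contact_force: [-0.2, 0.1, 0.1]
grip_width: 0.0639
grip_force: 0.0
```

Run:
```python
from h import *
plan(515.5,10.4,30,0)
a=grab_frame("side"); cv2.imwrite("pics/s10.png",a)
for f in("s9","s10"):
    im=cv2.imread(f"pics/{f}.png");h=hsv(im)
    lid=(h[...,0]>=18)&(h[...,0]<35)&(h[...,2]>110)&box(im,180,360,150,270)
    print(rect("side",lid,.006),lid.sum())
```

```text
t 39.00 p [515.8  11.2 142.7] yaw 0.0 q6 91 | turn 0.0 shift [-0.8, -0.3, 112.7] F [-0.2  0.1  0.1] w 63.9 gf 0.0
((517.1, 11.7), (227.9, 227.5), 89.93) 2840
((517.7, 9.8), (230.1, 228.8), 89.75) 4044
```

Request:
{"method": "jog_arm", "body": {"motion": [[[-1,0,25],0],[[0,0,30],0],[[0,0,30],0],[[0,0,15],0],[[0,0,8],0],[[0,0,5],0],[[0,0,0],0]]}}

```text
clock: 39.92
ee_pos: [0.5167, 0.0098, 0.0307]
orientation: [[-0.001, 1.0, 0.001], [1.0, 0.001, 0.0], [0.0, 0.001, -1.0]]
contact_force: [0.7, -0.2, -0.0]
grip_width: 0.064
grip_force: 0.0
```

Request:
{"method": "jog_arm", "body": {"motion": [[[0,0,0],0],[[0,0,0],0],[[0,0,0],0],[[0,0,0],0],[[0,0,0],0],[[0,0,0],0]], "grip": 0, "force": 60}}

```text
clock: 40.67
ee_pos: [0.5168, 0.0097, 0.0308]
orientation: [[-0.0, 1.0, 0.001], [1.0, 0.0, -0.0], [-0.0, 0.001, -1.0]]
contact_force: [-0.6, -0.6, 6.0]
grip_width: 0.0127
grip_force: 59.9
```

Request:
{"method": "jog_arm", "body": {"motion": [[[0,0,-5],0],[[0,0,-15],0],[[0,0,-30],0],[[0,0,-35],0],[[0,0,-35],0],[[0,0,-15],0],[[0,0,0],0],[[0,0,0],0]]}}

```text
clock: 41.68
ee_pos: [0.5154, 0.0097, 0.164]
orientation: [[-0.0, 1.0, -0.002], [1.0, 0.0, -0.0], [-0.0, -0.002, -1.0]]
contact_force: [0.2, 0.0, -2.7]
grip_width: 0.0127
grip_force: 59.0
```

```bash
python3 -c "
from h import *
plan(511.8,-287.1,91,-10.4)"
```

```text
t 41.67 p [515.4   9.7 164. ] yaw 0.0 q6 91 | turn 10.4 shift [-292.6, 50.0, 73.0] F [ 0.2  0.  -2.7] w 12.7 gf 59.0
```

Request:
{"method": "jog_arm", "body": {"motion": [[[0,0,0],5.2],[[0,0,0],5.2],[[-15,3,0],0],[[-30,5,0],0],[[-40,7,0],0],[[-45,8,0],0],[[-45,8,0],0],[[-45,7,0],0],[[-35,6,0],0],[[-25,4,0],0],[[-13,2,0],0],[[0,0,0],0]]}}

```text
clock: 43.18
ee_pos: [0.5122, -0.2881, 0.1646]
orientation: [[0.181, 0.984, -0.001], [0.984, -0.181, 0.001], [0.001, -0.001, -1.0]]
contact_force: [-0.7, 0.5, -2.1]
grip_width: 0.0126
grip_force: 58.9
```

Request:
{"method": "jog_arm", "body": {"motion": [[[0,0,20],0],[[0,0,20],0],[[0,0,10],0],[[0,0,0],0],[[0,0,0],0]]}}

```text
clock: 43.8
ee_pos: [0.5133, -0.2874, 0.1161]
orientation: [[0.18, 0.984, 0.001], [0.984, -0.18, -0.0], [-0.0, 0.001, -1.0]]
contact_force: [0.2, 1.0, -2.2]
grip_width: 0.0128
grip_force: 58.9
```

```bash
python3 -c "
from h import *
plan(511.7,-287.8,91,-10.4)"
```

```text
t 43.80 p [ 513.3 -287.4  116.1] yaw -10.3 q6 71 | turn 0.1 shift [-0.7, -1.5, 25.1] F [ 0.2  1.  -2.2] w 12.8 gf 58.9
```

Request:
{"method": "jog_arm", "body": {"motion": [[[-0.5,-1.2,10],0],[[0,0,8],0],[[0,0,3],0],[[0,0,1],0],[[0,0,0],0],[[0,0,1],0],[[0,0,0],0]]}}

```text
clock: 44.68
ee_pos: [0.5118, -0.2879, 0.0928]
orientation: [[0.18, 0.984, 0.001], [0.984, -0.18, -0.0], [-0.0, 0.001, -1.0]]
contact_force: [-0.3, 0.1, 1.5]
grip_width: 0.0129
grip_force: 59.4
```

Request:
{"method": "jog_arm", "body": {"motion": [[[0,0,1],0],[[0,0,0],0]]}}

```text
clock: 44.92
ee_pos: [0.5118, -0.2879, 0.0928]
orientation: [[0.18, 0.984, 0.001], [0.984, -0.18, -0.001], [-0.0, 0.001, -1.0]]
contact_force: [-3.5, 2.0, 8.8]
grip_width: 0.0123
grip_force: 60.6
```

Request:
{"method": "jog_arm", "body": {"motion": [[[0,0,0],0],[[0,0,0],0],[[0,0,0],0],[[0,0,0],0],[[0,0,-8],0],[[0,0,-20],0],[[0,0,-30],0],[[0,0,-30],0],[[40,0,-10],0],[[55,0,0],0],[[60,0,0],0],[[60,0,0],0]], "grip": 0.75}}

```text
clock: 46.42
ee_pos: [0.5507, -0.0747, 0.1901]
orientation: [[0.181, 0.984, 0.001], [0.984, -0.181, -0.0], [0.0, 0.001, -1.0]]
contact_force: [0.5, 0.4, 0.3]
grip_width: 0.0639
grip_force: 0.0
```

Request:
{"method": "jog_arm", "body": {"motion": [[[50,0,0],0],[[50,0,0],0],[[30,0,0],0],[[0,0,0],0],[[0,0,0],0]]}}

```text
clock: 47.05
ee_pos: [0.5736, 0.0511, 0.1896]
orientation: [[0.18, 0.984, 0.0], [0.984, -0.18, -0.0], [-0.0, 0.0, -1.0]]
contact_force: [-0.0, -0.9, 0.0]
grip_width: 0.0643
grip_force: 0.0
```

Run:
```python
from h import *
a=grab_frame("side");b=grab_frame("top"); cv2.imwrite("pics/s11.png",a);cv2.imwrite("pics/t11.png",b)
h=hsv(b)
lid=(h[...,0]>=18)&(h[...,0]<35)&(h[...,2]>110)&box(b,325,430,145,255)
r=rect("top",lid,.068);print("top",r)
ex=np.array([.9836,-.1805]);ey=np.array([.1805,.9836]);c=np.array(r[0]);print("lat/along",c@ex,c@ey,"box",np.array([509.3,-291.1])@ex,np.array([509.3,-291.1])@ey)
h=hsv(a);lid=(h[...,0]>=18)&(h[...,0]<35)&(h[...,2]>110)&box(a,225,325,115,180)
print("side",rect("side",lid,.068))
plan(500,0,200)
o=np.zeros((600,720,3),np.uint8)
o[:300,:360]=cv2.resize(a[90:190,215:335],(360,300),interpolation=cv2.INTER_CUBIC)
o[300:,:360]=cv2.resize(a[215:300,180:282],(360,300),interpolation=cv2.INTER_CUBIC)
o[:300,360:]=cv2.resize(b[140:260,320:440],(360,300),interpolation=cv2.INTER_CUBIC)
o[300:,360:]=cv2.resize(b[165:250,150:252],(360,300),interpolation=cv2.INTER_CUBIC)
cv2.imwrite("pics/c9.png",o)
```

```text
top ((509.3, -289.8), (226.3, 230.7), 79.25)
lat/along 553.25638 -193.11863000000002 box 553.49103 -194.39731000000003
side ((509.0, -285.1), (233.8, 222.9), 79.38)
t 47.15 p [573.5  50.6 189.5] yaw -10.4 q6 105 | turn -0.0 shift [-63.1, -63.2, -10.5] F [ 0.6 -0.6 -0.6] w 64.1 gf 0.0
```

View pics/c9.png

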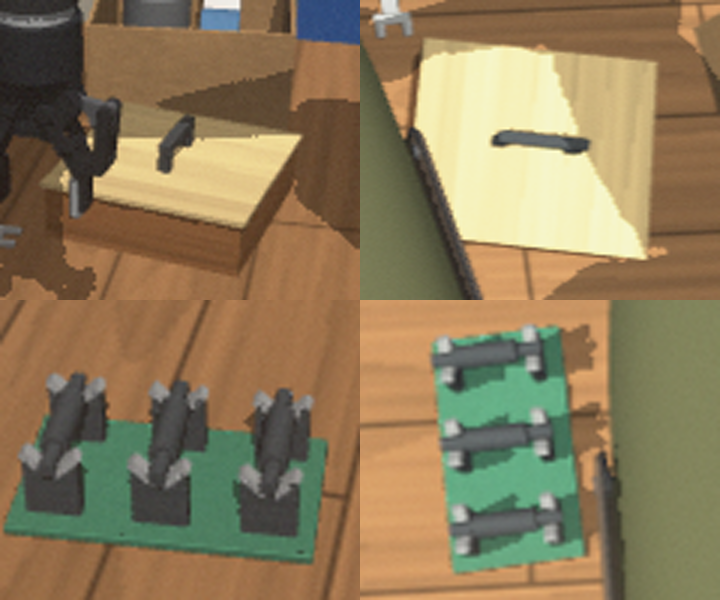

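Request:
{"method": "jog_arm", "body": {"motion": [[[40,0,-10],0],[[50,0,0],0],[[50,0,0],0],[[30,0,0],0],[[0,0,0],0],[[0,0,0],0],[[0,0,0],0],[[0,0,0],0],[[0,0,0],0],[[0,0,0],0]]}}

```text
clock: 48.4
ee_pos: [0.6043, 0.2186, 0.1994]
orientation: [[0.18, 0.984, 0.0], [0.984, -0.18, -0.0], [-0.0, 0.0, -1.0]]
contact_force: [-0.1, -0.4, -0.2]
grip_width: 0.064
grip_force: 0.0
```

Run:
```python
from h import *
b=grab_frame("top");h=hsv(b)
lid=(h[...,0]>=18)&(h[...,0]<35)&(h[...,2]>110)&box(b,325,430,145,255)
r=rect("top",lid,.068);c=np.array(r[0]);print("top",r,c@[.9836,-.1805],c@[.1805,.9836])
plan(500,0,200)
if abs(c@[.9836,-.1805]-553.5)<2.5 and abs(c@[.1805,.9836]+193.5)<2.5: print(close_job())
```

```text
top ((509.4, -290.8), (227.6, 231.0), 79.57) 553.53524 -194.08418000000003
t 48.45 p [604.3 218.7 199.3] yaw -10.4 q6 120 | turn -0.0 shift [-233.9, -63.2, -0.7] F [-0.3 -0.1  0.2] w 64.3 gf 0.0
the job is handed in; nothing more can be done
None
```

The job is handed in at 48 s: I found three arbors, all now seated in the green stand's saddles, and the lid is back on the box, within about 1 mm of square by the top camera.

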